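# Load the mill's tool magazine from the set-up stand, in order

### The job

The tools for the next milling job stand on the plywood set-up stand in the order in which the mill will call them, the first at the end with the brass pin. Move all four to the mill's aluminium magazine in the same order, the first tool in the pocket next to the black clamp knob, the second in the next and so on, each fully down in its sleeve. Keep the tools upright and lower them in gently: do not drop a cutter or knock one over.

Things in the scene. Friction and masses are not known exactly. Their poses are not given: they have to be found in the camera images.
- face_mill_grip (a point): The face mill, a 32 mm wide disc with four inserts, top at 56 mm: a steel tool holder, cutter up, loose, 0.2 kg. Heights are above its flange's underside: flange and nut, 36 mm in diameter, 0 to 40 mm: grip here. Below it a taper 20 mm thick narrowing to 12, ending in an 11 mm stud, 39 mm long in all. Site on the axis at 25 mm; z up the cutter; world z = 77 mm when seated in either rack.
- end_mill_grip (a point): The end mill, a 12 mm thick fluted rod with a flat end, top at 60 mm: a steel tool holder, cutter up, loose, 0.2 kg. Heights are above its flange's underside: flange and nut, 36 mm in diameter, 0 to 40 mm: grip here. Below it a taper 20 mm thick narrowing to 12, ending in an 11 mm stud, 39 mm long in all. Site on the axis at 25 mm; z up the cutter; world z = 77 mm when seated in either rack.
- drill_grip (a point): The drill, a 6 mm thin fluted rod with a pointed end, top at 63 mm: a steel tool holder, cutter up, loose, 0.2 kg. Heights are above its flange's underside: flange and nut, 36 mm in diameter, 0 to 40 mm: grip here. Below it a taper 20 mm thick narrowing to 12, ending in an 11 mm stud, 39 mm long in all. Site on the axis at 25 mm; z up the cutter; world z = 77 mm when seated in either rack.
- countersink_grip (a point): The countersink, a 21 mm wide cone, point up, top at 59 mm: a steel tool holder, cutter up, loose, 0.2 kg. Heights are above its flange's underside: flange and nut, 36 mm in diameter, 0 to 40 mm: grip here. Below it a taper 20 mm thick narrowing to 12, ending in an 11 mm stud, 39 mm long in all. Site on the axis at 25 mm; z up the cutter; world z = 77 mm when seated in either rack.
- sleeve_face_mill: Black plastic sleeve of the plywood stand in which the face mill stands at the start (fixed to the stand, 45 mm across, rim at z = 52 mm). Origin on its axis at bench height. It stays when the tool has gone and so shows which place was that tool's.
- sleeve_end_mill: Black plastic sleeve of the plywood stand in which the end mill stands at the start (fixed to the stand, 45 mm across, rim at z = 52 mm). Origin on its axis at bench height. It stays when the tool has gone and so shows which place was that tool's.
- sleeve_drill: Black plastic sleeve of the plywood stand in which the drill stands at the start (fixed to the stand, 45 mm across, rim at z = 52 mm). Origin on its axis at bench height. It stays when the tool has gone and so shows which place was that tool's.
- sleeve_countersink: Black plastic sleeve of the plywood stand in which the countersink stands at the start (fixed to the stand, 45 mm across, rim at z = 52 mm). Origin on its axis at bench height. It stays when the tool has gone and so shows which place was that tool's.
- stand: Set-up stand, fixed, turned any way: plywood strip 66 x 262 mm, top at z = 40 mm, four tools standing in its row of black sleeves in an order that changes. First place at the end with the upright brass pin (20 mm tall). Origin at bench height midway between the places; first to fourth at y = +84, +28, -28, -84 mm on its own y axis, pin at +124.
- magazine: Mill's tool magazine, empty, fixed, turned any way: aluminium strip 62 x 262 mm, top at z = 40 mm, four black sleeves. First pocket at the end with the black clamp knob (23 mm wide, 20 tall). Origin at bench height midway; first to fourth pocket at own y = +84, +28, -28, -84 mm, knob at +124. Rims at z = 52 mm; mouth 29 mm narrowing to 25 mm; flange rests on rim.
Things that resemble listed ones, but are neither listed nor needed, are in the scene too. Leave any turquoise look-alike of the part that bears face_mill_grip alone. Leave any purple look-alike of the part that bears drill_grip alone.

How it is judged:
By the outcome, as a careful person would: the job done as asked, in the order asked, and still so for the second after the job is handed in, with the robot touching nothing.
It also fails if it takes over 96 s, if anything falls off the work surface, if the arm or the gripper's body presses on something with over 40 N, if the wrist force passes 120 N, or if a joint passes its speed limit or range.

### The arm

A 6-joint arm with a two-finger parallel gripper is mounted at the origin on a cart in front of the work surface, level with it; the furniture and walls round the work are solid. World frame = base frame: x ahead of the robot, y to its left, z up, the work surface at z = 0. Lengths are in m, angles in rad, forces in N, time in s.
With the tool pointing down it reaches from about 0.275 to 0.825 m from the base axis. Payload 5.2 kg.
Tool frame: the origin (TCP) lies on the centre line of the jaws, within the pads' length; the fingertips stand 14 mm ahead of it and the grasp point (between the pads) lies 5 mm behind it; z points along the fingers, y is the line along which they close (so a half turn about z gives the same grasp; the last joint's range is limited). The gripper opens to 93 mm and grips with 3 to 60 N. Pads are 15 mm wide; open, the fingers measure 128 mm over their backs; the gripper's body (75 mm by 188 mm) begins 65 mm behind the grasp point.
Start: joints at [-0.203, 0.259, 1.535, -0, 1.348, -0.203], TCP at [0.55, 0, 0.201] pointing down, gripper open.
Joint ranges: [-3.14, 3.14], [-0.91, 2.08], [0.19, 2.58], [-1.22, 4.36], [0.22, 2.71], [-3.12, 3.12]. Speed limits (rad/s): [2.57, 2.57, 3.14, 3.14, 3.14, 3.14].

### API

Orientations are given as a unit quaternion [x, y, z, w].
In Python, from rig import * gives the robot as it stands. Calls block until the motion is done:
- move_ptp(position, orientation): joint-space move of the TCP to a pose.
- movel(position, ori=None, feed=0.15): straight line of the TCP; ori=None keeps the orientation; feed is the mean speed in m/s.
- move_j(angles): joint-space move.
- set_gripper(opening): finger opening in m; the grip force is fixed at half the most; returns when the fingers have stopped.
- sleep(seconds).
- inverse_kinematics(position, orientation): joint angles nearest the present ones, or None.
- capture(name): name is "scene" or "side" or "wrist"; returns (picture, depth): 480x640x3 uint8, red, green, blue; 480x640 float32, m along the optical axis (not along the pixel's ray), 0 where there is no reading.
- camera_params(name): a dict with "fx", "fy", "cx", "cy" (pixels), "extrinsics" (4x4, takes a point from camera to world coordinates). Camera axes: x right, y down, z forward; pixel columns grow to the right and rows downward; lengths in m; the calibration is good to about 2 mm. A picture is of the moment at which its call begins: read the wrist's pose just before it. camera_params takes no time and is no camera call; for the wrist camera it gives the pose at the moment of the call.
A pose or a line that the arm cannot do raises Unreachable and nothing moves.
- close_job(): hands the job in; it is judged then, once.
Readings, each from a call of its own:
- current_time(): time.
- current_q(): joint angles.
- current_joint_velocities(): joint speeds.
- current_tau(): joint torques, N m.
- current_tool_pos(): TCP position.
- current_tcp_rot(): TCP orientation.
- current_contact_force(): force on the tool from outside, world axes, zero at the start.
- current_torque(): the same for the moment, N m.
- current_grip_width(): finger opening in m.
- current_finger_force(): force on a finger pad.
Only numpy, scipy, OpenCV 4.12 (cv2) and the standard library are available. Lean on these libraries where they do the work, as an engineer would, in place of code of your own. Each camera call takes 0.05 s, during which the arm holds its last target. There are 200 camera calls.

## Working session

There is one attempt and no reset: what is moved stays moved. The work goes in short steps, each a Python script; the robot and the scene stay as the last script left them, time stands still between calls to the robot, and variables do not carry over. Pictures are saved under pics/ and viewed, at most 14 in all, crops included, and the job is handed in when it is done.

```bash
mkdir -p pics; python3 - <<'E'
from rig import *
import cv2,numpy as np
for n in("scene","side"):
    p,d=capture(n); cv2.imwrite(f"pics/{n}0.png",p[:,:,::-1]); np.save(f"pics/{n}_d.npy",d)
    c=camera_params(n); np.savez(f"pics/{n}_c.npz",**c); print(n,c)
print(current_time())
E
```

```text
scene {'fx': 538.4879628169557, 'fy': 538.4879628169557, 'cx': 319.22510718825555, 'cy': 237.77009293146452, 'extrinsics': array([[ 0.63229206, -0.49020515,  0.59992137, -0.09204837],
       [-0.77469663, -0.39286215,  0.49548406, -0.60501439],
       [-0.00720244, -0.77804771, -0.6281639 ,  0.78678005],
       [ 0.        ,  0.        ,  0.        ,  1.        ]])}
side {'fx': 446.7717648471556, 'fy': 446.7717648471556, 'cx': 325.2384794674367, 'cy': 232.29363519960347, 'extrinsics': array([[ 0.99924401, -0.02412746,  0.03048387,  0.54173968],
       [-0.0378437 , -0.42410912,  0.90482004, -0.80260028],
       [-0.00890252, -0.90528963, -0.42470157,  0.4480827 ],
       [ 0.        ,  0.        ,  0.        ,  1.        ]])}
0.1
```

View pics/scene0.png

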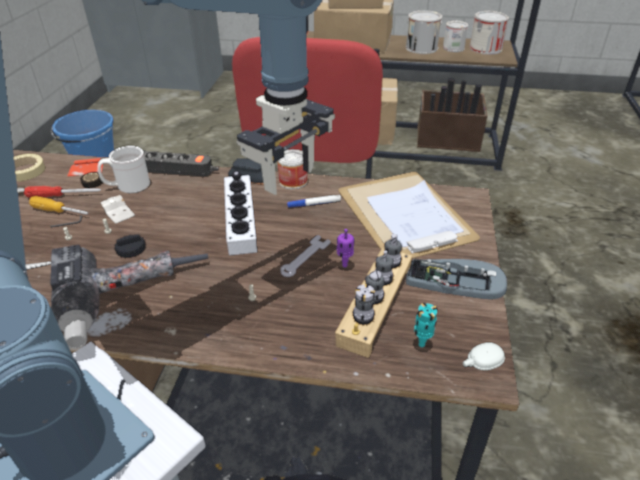

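View pics/side0.png

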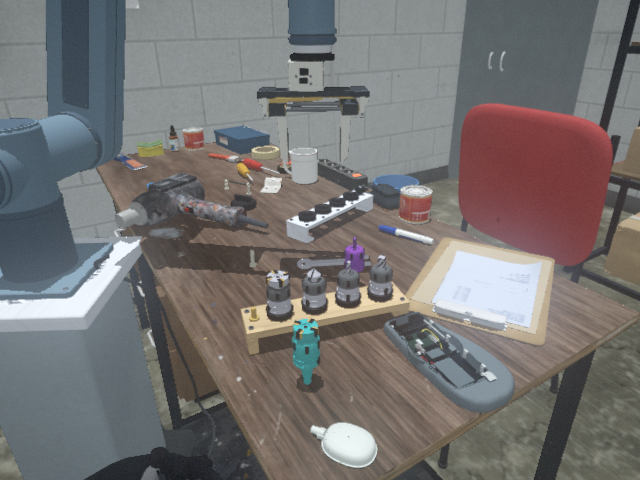

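Scene picture: the plywood stand runs from its brass pin at (357,330) to the tool at (393,247). The magazine runs from (240,240) to the black knob at about (236,178). Look-alikes to leave alone are turquoise (426,325) and purple (345,250). I'll check with enlarged crops.

```bash
python3 - <<'E'
import cv2,numpy as np
s=cv2.imread("pics/scene0.png")
a=cv2.resize(s[165:260,205:275],None,fx=5.8,fy=5.8,interpolation=3)
b=cv2.resize(s[228:358,330:420],None,fx=4.4,fy=4.4,interpolation=3)
h=550; o=np.hstack([a[:551],b[:551]]); print(a.shape,b.shape,o.shape)
if 1: cv2.imwrite("pics/crop1.png",o)
t=cv2.imread("pics/side0.png")
cv2.imwrite("pics/crop2.png",cv2.resize(t[185:355,235:415],None,fx=3.5,fy=3.5,interpolation=3))
E
```

```text
(551, 406, 3) (572, 396, 3) (551, 802, 3)
```

View pics/crop1.png

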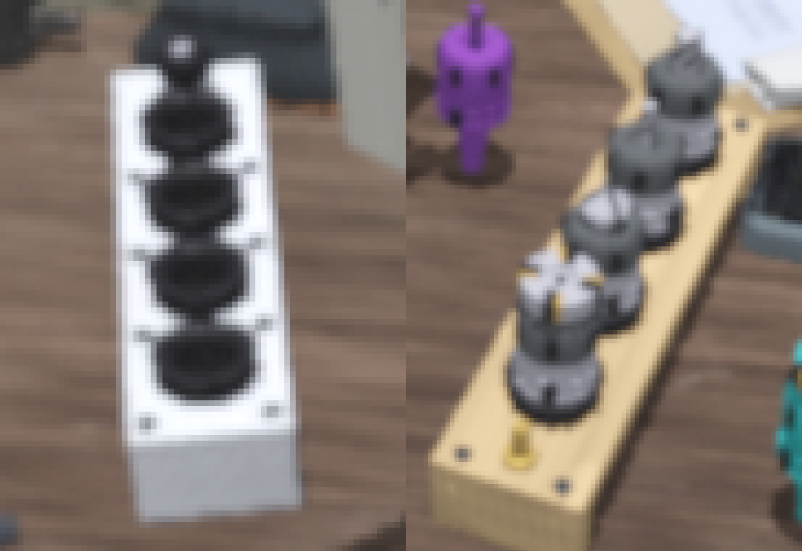

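View pics/crop2.png

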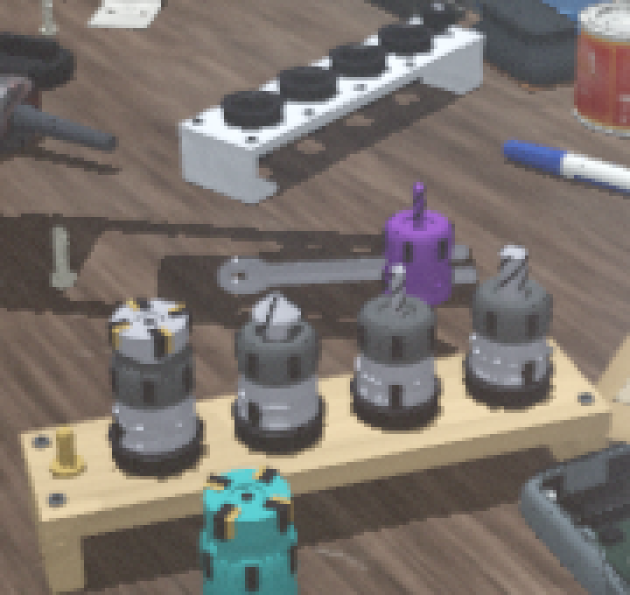

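Order, from the pin: face mill, countersink, drill, end mill. The knob is at the magazine's far end, (236,172). Next I'll compute both rack poses from the two views.

```bash
cat > h.py <<'E'
import numpy as np,cv2
def ray(c,uv,z):
    uv=np.atleast_2d(np.array(uv,float)); E=np.array(c["extrinsics"])
    d=np.c_[(uv[:,0]-c["cx"])/c["fx"],(uv[:,1]-c["cy"])/c["fy"],np.ones(len(uv))]@E[:3,:3].T
    return E[:3,3]+d*((np.broadcast_to(z,len(uv))-E[2,3])/d[:,2])[:,None]
def rack(P):
    "P: 4x2 points first..fourth -> origin, unit y axis, residual mm"
    s=np.array([84,28,-28,-84])/1e3; P=np.asarray(P)[:,:2]; o=P.mean(0)
    y=(s[:,None]*(P-o)).sum(0); y/=np.linalg.norm(y)
    return o,y,np.round((P-o-s[:,None]*y)*1e3,1)
def proj(c,p):
    E=np.linalg.inv(np.array(c["extrinsics"])); q=np.atleast_2d(p)@E[:3,:3].T+E[:3,3]
    return np.c_[c["fx"]*q[:,0]/q[:,2]+c["cx"],c["fy"]*q[:,1]/q[:,2]+c["cy"]]
E
python3 - <<'E'
from h import *
A=dict(np.load("pics/scene_c.npz"));B=dict(np.load("pics/side_c.npz"))
c1=lambda u,v:((u-406)/4.4+330,v/4.4+228); c2=lambda u,v:(u/3.5+235,v/3.5+185)
for n,P in dict(mag_scene=ray(A,[(237.2,184.5),(238.6,198.1),(239.3,211.9),(240.3,224.8)],.052),
 mag_side=ray(B,[c2(407,37),c2(358,57),c2(308,80),c2(253,105)],.052),
 st_scene=ray(A,[c1(560,282),c1(610,195),c1(650,105),c1(690,38)],[.108,.111,.115,.112]),
 st_side=ray(B,[c2(150,320),c2(283,300),c2(397,270),c2(515,252)],[.108,.111,.115,.112])).items():
    o,y,r=rack(P); print(n,o.round(4),np.degrees(np.arctan2(y[1],y[0])).round(1),r.tolist())
E
```

```text
mag_scene [0.5886 0.2021] 48.3 [[0.9, 1.6], [-1.1, -2.1], [-2.1, -2.1], [2.2, 2.6]]
mag_side [0.5884 0.1969] 47.2 [[-1.3, -2.7], [-1.0, 0.7], [0.7, 1.0], [1.6, 0.9]]
st_scene [ 0.5684 -0.2097] -164.9 [[0.6, 0.9], [-0.7, -1.7], [0.3, 0.8], [-0.2, -0.0]]
st_side [ 0.5715 -0.2085] -164.4 [[-0.5, 3.0], [2.1, -3.4], [-1.4, -1.9], [-0.2, 2.3]]
```

```bash
cat >> h.py <<'E'
from scipy.spatial.transform import Rotation as Rr
def down(a):
    s,c=np.sin(a),np.cos(a)
    return Rr.from_matrix(np.array([[-s,c,0],[c,s,0],[0,0,-1.]]).T).as_quat()
E
python3 - <<'E'
from rig import *
from h import *
A=dict(np.load("pics/scene_c.npz"))
print("turq",ray(A,[(424,345),(471,357)],0.),"purple",ray(A,[(345,266)],0.))
print(current_tcp_rot())
for o,a in(((.570,-.209),15.3),((.588,.2),47.8)):
  for s in(90,-90):
    for d in (-.084,.084):
      r=np.radians(a); p=[o[0]+d*np.cos(r),o[1]+d*np.sin(r),.072]; q=inverse_kinematics(p,down(np.radians(a+s)));print(a+s,d,None if q is None else np.round(q,2))
move_ptp([.570,-.209,.30],down(np.radians(105.3)))
c=camera_params("wrist");p,d=capture("wrist");cv2.imwrite("pics/w1.png",p[:,:,::-1]);np.savez("pics/w1c.npz",**c)
move_ptp([.588,.2,.30],down(np.radians(137.8)))
c=camera_params("wrist");p,d=capture("wrist");cv2.imwrite("pics/w2.png",p[:,:,::-1]);np.savez("pics/w2c.npz",**c)
print(current_time())
for k,o,a,zt in((1,(.570,-.209),-164.7,[.108,.111,.115,.112]),(2,(.588,.2),47.8,[.052]*4)):
    r=np.radians(a);P=[[o[0]+t*np.cos(r),o[1]+t*np.sin(r),z] for t,z in zip((.084,.028,-.028,-.084),zt)]
    print(proj(np.load(f"pics/w{k}c.npz"),P).round(0).tolist())
E
```

```text
turq [[ 5.35102483e-01 -3.37721214e-01 -1.11022302e-16]
 [ 5.64458724e-01 -4.18584429e-01  0.00000000e+00]] purple [[ 0.61854571 -0.09035802  0.        ]]
[ 7.07112416e-01  7.07100666e-01 -4.51668830e-04 -6.88970547e-04]
105.3 -0.084 [-0.65  0.36  1.73 -0.    1.05 -2.49]
105.3 0.084 [-0.44  0.58  1.36 -0.    1.2  -2.28]
-74.7 -0.084 [-0.65  0.36  1.73 -0.    1.05  0.66]
-74.7 0.084 [-0.44  0.58  1.36 -0.    1.2   0.86]
137.8 -0.084 [ 0.05  0.38  1.71 -0.    1.06 -2.35]
137.8 0.084 [ 0.23  0.61  1.31 -0.    1.22 -2.18]
-42.2 -0.084 [ 0.05  0.38  1.71 -0.    1.06  0.79]
-42.2 0.084 [ 0.23  0.61  1.31 -0.    1.22  0.96]
3.5917
[[317.0, 117.0], [317.0, 181.0], [317.0, 240.0], [317.0, 293.0]]
[[319.0, 272.0], [319.0, 224.0], [318.0, 173.0], [318.0, 118.0]]
```

View pics/w1.png

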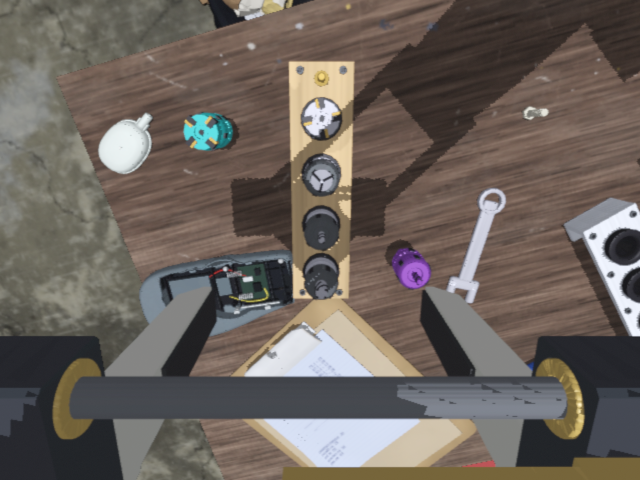

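View pics/w2.png

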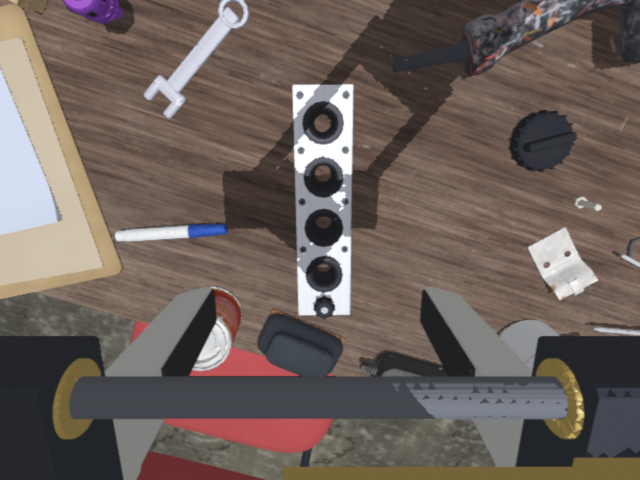

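w1: pin at (321,77), then face mill (322,117), countersink (322,178), drill (321,230) and end mill (321,285). The turquoise (205,130) and purple (411,268) parts are well clear. w2: knob at (324,306) and pockets at (323,273), (323,227), (323,177) and (322,122). I'll enlarge both.

```bash
python3 - <<'E'
import cv2,numpy as np
a=cv2.imread("pics/w1.png")[60:310,275:368];b=cv2.imread("pics/w2.png")[75:325,275:368]
r=lambda x:cv2.resize(x,None,fx=2.4,fy=2.4,interpolation=3)
def r4(x):return cv2.resize(x,None,fx=4,fy=4,interpolation=3)
# split each in halves side by side at 4x
cv2.imwrite("pics/wc.png",np.hstack([r4(a[:125,15:75]),r4(a[125:,15:75]),])[:600])
cv2.imwrite("pics/wc.png",cv2.resize(np.hstack([a[:125,22:72],a[125:,22:72],b[:125,22:72],b[125:,22:72]]),None,fx=4,fy=4,interpolation=3))
E
```

```text
(no output)
```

View pics/wc.png

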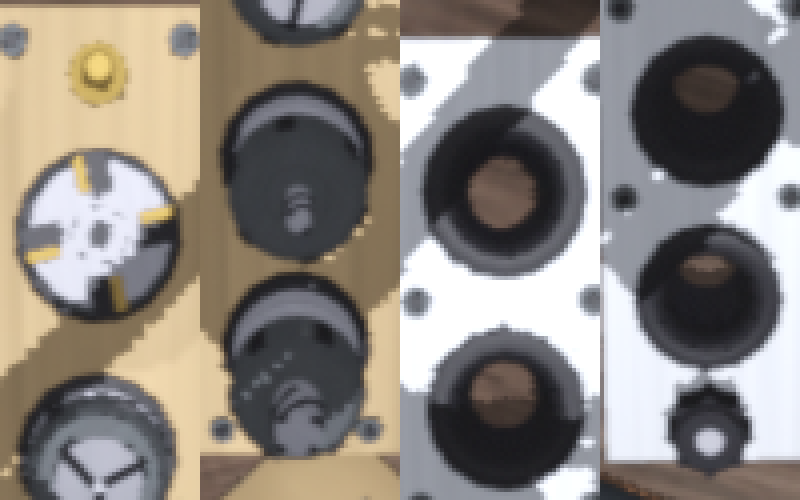

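```bash
python3 - <<'E'
from h import *
W1=dict(np.load("pics/w1c.npz"));W2=dict(np.load("pics/w2c.npz"))
for n,P in dict(st=ray(W1,[(322,118.75),(321.25,183.3),(321.25,232.5),(321.5,282.5)],[.108,.111,.092,.092]),
 mag=ray(W2,[(297+110/4,200+296/4),(297+107/4,200+110/4),(297+105/4,75+409/4),(297+103/4,75+190/4)],.052)).items():
    o,y,r=rack(P); print(n,o.round(4),np.degrees(np.arctan2(y[1],y[0])).round(2),r.tolist())
print(np.array(W1["extrinsics"]).round(3))
E
```

```text
st [ 0.5689 -0.205 ] -164.7 [[1.2, 0.6], [2.5, 0.3], [-1.0, -0.4], [-2.7, -0.5]]
mag [0.5864 0.2065] 48.54 [[-0.7, -0.6], [0.1, -0.1], [0.4, 0.3], [0.2, 0.3]]
[[-0.263  0.925  0.275  0.493]
 [ 0.965  0.252  0.075 -0.229]
 [ 0.     0.285 -0.959  0.483]
 [ 0.     0.     0.     1.   ]]
```

Wrist and scene estimates differ by about 4 mm across the row, so I'll look from near, with the jaws open just above the face mill and then above pocket 1.

```bash
python3 - <<'E'
from rig import *
from h import *
S=((.084,.028,-.028,-.084))
def pt(o,a,t,z): a=np.radians(a); return [o[0]+t*np.cos(a),o[1]+t*np.sin(a),z]
ms=((.5864,.2065),48.4); st=((.5689,-.205),-164.7)
im=[]
for k,(ra,yaw,z,zt) in enumerate(((ms,138.4,.13,.052),(st,105.3,.17,.108))):
    p=pt(*ra,.084,z); move_ptp(p,down(np.radians(yaw))); 
    print("tcp err mm",(current_tool_pos()-np.array(p))*1e3)
    c=camera_params("wrist");pic,d=capture("wrist");np.savez(f"pics/n{k}c.npz",**c)
    print(proj(c,pt(*ra,.084,zt)).round(1)); im.append(pic[:,:,::-1])
cv2.imwrite("pics/near.png",np.hstack([i[130:430,120:520] for i in im]))
print(current_time(),current_contact_force())
E
```

```text
tcp err mm [ 0.90739968 -0.55656931  1.38808347]
[[319.  243.3]]
tcp err mm [0.51484306 0.64795204 0.02852045]
[[316.7 250.9]]
6.375 [0.18187486 0.1289754  1.23931945]
```

View pics/near.png

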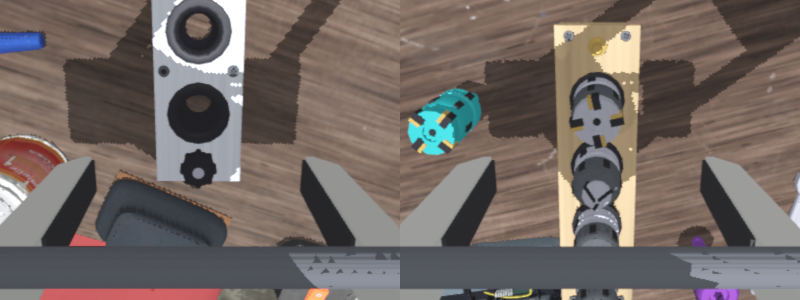

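Near views confirm the wrist estimates to about 1 mm: pocket 1 is at (318,242) against (319,243) predicted, and the face mill at (317,250) against (317,251). Picking the face mill now.

```bash
cat >> h.py <<'E'
from rig import *
MS=((.5864,.2065),48.4); ST=((.5689,-.205),-164.7); T=(.084,.028,-.028,-.084)
YM,YS=down(np.radians(138.4)),down(np.radians(105.3))
def pt(ra,k,z,off=(0,0)):
    a=np.radians(ra[1]); return np.array([ra[0][0]+T[k]*np.cos(a)+off[0],ra[0][1]+T[k]*np.sin(a)+off[1],z])
def show(n):
    sleep(.15); c=camera_params("wrist");p,d=capture("wrist");cv2.imwrite(f"pics/{n}.png",p[100:,100:540,::-1]);np.savez(f"pics/{n}c.npz",**c);return c
def st(m): print(m,"t%.1f"%current_time(),"tcp",np.round(current_tool_pos(),4),"F",np.round(current_contact_force(),1),"w%.4f"%current_grip_width(),"f",np.round(current_finger_force(),1))
def pick(k):
    set_gripper(.066); movel(pt(ST,k,.10),feed=.15); movel(pt(ST,k,.072),feed=.06); st("down"); set_gripper(.0); st("gripped"); movel(pt(ST,k,.20),feed=.12); st("up")
def over(k,off=(0,0)): move_ptp(pt(MS,k,.20,off),YM); movel(pt(MS,k,.125,off),feed=.15); sleep(.2); st("over")
def lower(k,off=(0,0)):
    movel(pt(MS,k,.100,off),feed=.06)
    for z in(.09,.081,.077,.0745,.0735):
        movel(pt(MS,k,z,off),feed=.03); sleep(.1); st("z%.4f"%z)
        if np.linalg.norm(np.array(current_contact_force())-F0)>12: print("STOP force");return False
    return True
F0=np.array([0,0,0])
E
python3 - <<'E'
from h import *
pick(0); over(0); show("h0")
E
```

```text
down t8.3 tcp [ 0.4878 -0.2271  0.0717] F [ 0.2 -0.6 -0.4] w0.0660 f 0.0
gripped t8.9 tcp [ 0.488  -0.2273  0.0722] F [-0.5 -1.   0.9] w0.0340 f 30.0
up t10.1 tcp [ 0.4874 -0.2268  0.1991] F [ 0.1 -0.2 -2.9] w0.0339 f 30.0
over t12.9 tcp [0.6431 0.2695 0.1267] F [ 0.1  0.4 -1.8] w0.0342 f 30.0
```

View pics/h0.png

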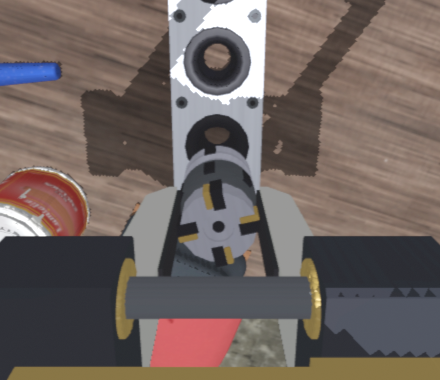

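The face mill is held upright over pocket 1, centred at (219,228), in line with pocket 2 at (218,60). Lowering with a force watch.

```bash
python3 - <<'E'
from h import *
c=np.load("pics/h0c.npz"); print("top pred",proj(c,pt(MS,0,.1627)).round(1),"p2 pred",proj(c,pt(MS,1,.052)).round(1))
print(lower(0))
E
```

```text
top pred [[317.4 326.2]] p2 pred [[317.5 160.5]]
z0.0900 t14.2 tcp [0.6423 0.2693 0.0901] F [ 0.9  0.1 -1.5] w0.0335 f 30.0
z0.0810 t14.8 tcp [0.6422 0.2693 0.081 ] F [-0.5  0.7 -1.3] w0.0340 f 30.0
z0.0770 t15.1 tcp [0.6422 0.2693 0.0769] F [-0.1  0.2 -2.1] w0.0340 f 30.0
z0.0745 t15.5 tcp [0.6422 0.2693 0.0745] F [-0.4 -0.  -0.6] w0.0341 f 30.0
z0.0735 t15.8 tcp [0.6422 0.2693 0.0735] F [-0.3 -0.9 -1.7] w0.0341 f 30.0
True
```

```bash
cat >> h.py <<'E'
def settle(k,off=(0,0)):
    for z in(.0725,.0718,.0711,.0704):
        movel(pt(MS,k,z,off),feed=.02); sleep(.1)
        if current_contact_force()[2]>3: break
    st("settled"); set_gripper(.056); sleep(.1); movel(pt(MS,k,.10,off),feed=.1); movel(pt(MS,k,.20,off),feed=.2); st("released")
E
python3 - <<'E'
from h import *
settle(0); c=show("r0"); print(proj(c,[pt(MS,0,.108),pt(MS,1,.052)]).round(1)-100)
move_ptp(pt(ST,1,.2),YS); set_gripper(.066); c=show("r1"); print(proj(c,[pt(ST,k,z) for k,z in((1,.111),(2,.115),(3,.112))]).round(1)-100)
a,b=cv2.imread("pics/r0.png"),cv2.imread("pics/r1.png"); cv2.imwrite("pics/r.png",np.hstack([a[:,40:400],b[:,40:400]]))
E
```

```text
settled t16.9 tcp [0.6425 0.2694 0.0721] F [-1.8 -1.2  5.2] w0.0342 f 30.0
released t18.7 tcp [0.6415 0.2692 0.1985] F [ 0.3  0.  -0.6] w0.0560 f 0.0
[[216.1 141.3]
 [216.   54.7]]
[[217.5 140. ]
 [217.5 214.5]
 [217.6 277.6]]
```

View pics/r.png

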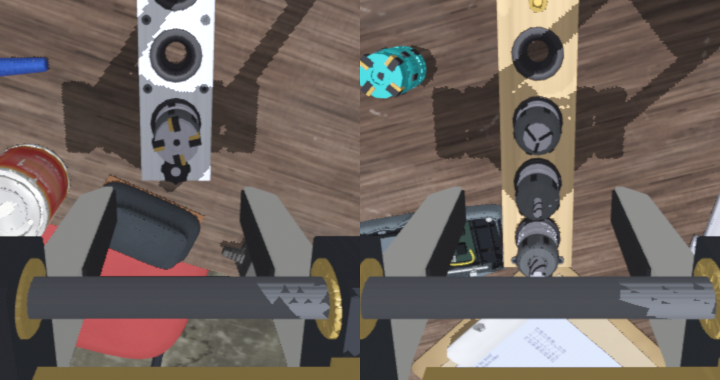

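The face mill is seated at (176,142), and the remaining tools line up with prediction: countersink (538,138), drill (538,210) and end mill (537,268). Continuing with countersink and drill.

```bash
cat >> h.py <<'E'
def full(k):
    pick(k)
    if not .030<current_grip_width()<.038: print("no grip"); return False
    over(k)
    if not lower(k): return False
    settle(k); return True
E
python3 - <<'E'
from h import *
if full(1):
    move_ptp(pt(ST,2,.2),YS)
    if full(2): c=show("r2")
E
```

```text
down t22.9 tcp [ 0.5418 -0.2123  0.0717] F [ 0.   1.  -0.5] w0.0660 f 0.0
gripped t23.6 tcp [ 0.542  -0.2126  0.0722] F [-0.2  0.1  0.7] w0.0343 f 30.0
up t24.8 tcp [ 0.5414 -0.2121  0.199 ] F [ 0.9  0.  -2.8] w0.0339 f 30.0
over t27.3 tcp [0.6059 0.2275 0.1265] F [ 0.6 -1.2 -2.3] w0.0341 f 30.0
z0.0900 t28.4 tcp [0.6051 0.2275 0.0901] F [-1.1 -0.3 -2.9] w0.0344 f 30.0
z0.0810 t29.0 tcp [0.6051 0.2275 0.081 ] F [ 0.3 -0.6 -2.2] w0.0338 f 30.0
z0.0770 t29.4 tcp [0.605  0.2274 0.077 ] F [-0.5 -0.2 -1.8] w0.0341 f 30.0
z0.0745 t29.7 tcp [0.605  0.2274 0.0745] F [-0.2 -0.6 -2.5] w0.0340 f 30.0
z0.0735 t30.1 tcp [0.605  0.2274 0.0735] F [-0.7 -0.  -2.4] w0.0343 f 30.0
settled t31.1 tcp [0.6053 0.2274 0.0721] F [-2.1 -0.6  4.9] w0.0342 f 30.0
released t32.9 tcp [0.6042 0.2273 0.1986] F [-0.3 -0.2 -0.8] w0.0559 f 0.0
down t36.3 tcp [ 0.5958 -0.1976  0.0717] F [ 0.2  0.9 -0.5] w0.0660 f 0.0
gripped t37.0 tcp [ 0.596  -0.1978  0.0722] F [-0.5 -0.8  1.5] w0.0342 f 30.0
up t38.2 tcp [ 0.5954 -0.1973  0.1989] F [-0.1 -0.4 -1.6] w0.0339 f 30.0
over t40.5 tcp [0.5688 0.1856 0.1264] F [ 1.1 -0.2 -2.2] w0.0341 f 30.0
z0.0900 t41.6 tcp [0.568  0.1856 0.0901] F [ 0.2  0.5 -1.7] w0.0343 f 30.0
z0.0810 t42.2 tcp [0.5679 0.1856 0.081 ] F [-0.1  0.2 -1.2] w0.0341 f 30.0
z0.0770 t42.6 tcp [0.5678 0.1855 0.077 ] F [ 0.4 -0.2 -2. ] w0.0343 f 30.0
z0.0745 t42.9 tcp [0.5678 0.1855 0.0745] F [ 0.4  0.7 -2.6] w0.0337 f 30.0
z0.0735 t43.3 tcp [0.5678 0.1855 0.0735] F [-0.2  0.1 -1.2] w0.0339 f 30.0
settled t44.3 tcp [0.5682 0.1856 0.072 ] F [-0.9  0.2  5.1] w0.0342 f 30.0
released t46.1 tcp [0.567  0.1855 0.1986] F [-0.5 -0.2 -0.4] w0.0561 f 0.0
```

Both went in without resistance. Now the end mill, followed by a check picture.

```bash
python3 - <<'E'
from h import *
move_ptp(pt(ST,3,.2),YS)
if full(3):
    move_ptp(np.array([.54,.0,.30]),down(np.radians(100))); 
    p,_=capture("side");q,_=capture("scene")
    cv2.imwrite("pics/end.png",np.hstack([cv2.resize(p[160:260,270:400,::-1],(400,308),interpolation=3),cv2.resize(q[155:255,195:325,::-1],(400,308),interpolation=3)]))
E
```

```text
down t49.6 tcp [ 0.6498 -0.1828  0.0717] F [0.2 0.6 0.8] w0.0659 f 0.0
gripped t50.2 tcp [ 0.6501 -0.1831  0.0722] F [ 0.1 -0.4  0.3] w0.0340 f 30.0
up t51.4 tcp [ 0.6494 -0.1826  0.1988] F [ 0.4  0.9 -2.6] w0.0340 f 30.0
over t53.6 tcp [0.5316 0.1436 0.1262] F [-0.4 -0.2 -1.8] w0.0340 f 30.0
z0.0900 t54.7 tcp [0.5308 0.1437 0.0901] F [-0.1  0.3 -2.8] w0.0342 f 30.0
z0.0810 t55.3 tcp [0.5307 0.1437 0.081 ] F [ 0.7 -0.1 -1.9] w0.0341 f 30.0
z0.0770 t55.7 tcp [0.5306 0.1437 0.077 ] F [-0.3  0.3 -2.4] w0.0340 f 30.0
z0.0745 t56.0 tcp [0.5306 0.1437 0.0745] F [-0.5 -0.2 -1.6] w0.0342 f 30.0
z0.0735 t56.4 tcp [0.5306 0.1437 0.0735] F [-0.6  0.9 -2.1] w0.0340 f 30.0
settled t57.4 tcp [0.531  0.1437 0.072 ] F [-2.1 -0.6  7. ] w0.0341 f 30.0
released t59.2 tcp [0.5298 0.1436 0.1987] F [0.1 0.7 0.5] w0.0558 f 0.0
```

View pics/end.png

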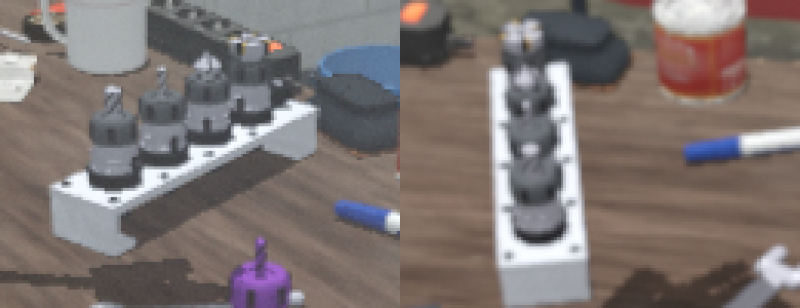

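All four stand upright and seated. From the knob end in the side view they are face mill (250,75), countersink (208,95), drill (162,115) and end mill (113,140).

```bash
python3 -c "
from rig import *
print(current_time(),close_job())"
```

```text
the job is handed in; nothing more can be done
60.0417 None
```

All four tools are seated upright in the magazine in the order asked, from the knob: face mill, countersink, drill, end mill; I handed the job in at 60.0 s of the 96 s allowed.

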